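# Sort the bench kit into its holders

### The arm

A 7-joint arm with a two-finger parallel gripper is mounted at the origin on a cart in front of the work surface, level with it; the furniture and walls round the work are solid. World frame = base frame: x ahead of the robot, y to its left, z up, the work surface at z = 0. Lengths are in m, angles in rad, forces in N, time in s.
With the tool pointing down it reaches from about 0.425 to 1.025 m from the base axis. Payload 9.4 kg.
Tool frame: the origin (TCP) lies at the very end of the fingers, on their centre line; the grasp point (between the pads) lies robot.pinch_z behind it (robot.pinch_z is the distance from the TCP to the grasp point, in m); z points along the fingers, y is the line along which they close (so a half turn about z gives the same grasp; the last joint's range is limited). The gripper opens to 93 mm and grips with 3 to 60 N. Pads are 15 mm wide; open, the fingers measure 128 mm over their backs; the gripper's body (75 mm by 188 mm) begins 65 mm behind the grasp point.
Start: joints at [1.177, 0.599, -0.003, 1.599, 0.002, 0.943, -0.08], TCP at [0.226, -0.689, 0.219] pointing down, gripper open.
Joint ranges: [-2.57, 2.57], [-0.35, 1.97], [-1.29, 1.29], [0.11, 2.56], [-1.05, 4.19], [0.11, 1.86], [-2.63, 2.63]. Speed limits (rad/s): [2.22, 2.22, 3.01, 3.01, 3.14, 3.14, 3.14].

### API

Orientations are given as a rotation vector (axis times angle).
In Python, from rig import robot gives the robot as it stands. The module is installed in compiled form; this text tells all that it offers.
- The arm moves only by the tool move_arm, never from a script. Its argument "steps" is a list of rows, each a list of 7 numbers: the shift along the world's x, y, z normalised to -1 to 1, where 1 is 75 mm, then the turn, a rotation vector about the world's x, y, z normalised to -1 to 1, where 1 is 30 degrees, then the opening, from 0 (shut) to 1 (fully open). In form: [[x, y, z, wx, wy, wz, claw], ...]. A call has 1 to 12 rows; each row shifts and turns the commanded pose from where the row before left it; what a row does not reach is not made up. A row lasts 1/12 s, in which the tool goes at most 41.7 mm and 7.16 degrees, less where a joint would pass 70% of its speed; a pose out of reach is approached as far as the arm can. A call with a number of a shift or a turn outside -1 to 1 is refused whole. A call with a gripper value outside its range is refused whole. The fingers move at their own pace and stop on an object; "force" is the grip in N (left out, the last holds). Time passes only in rows, so rows that do not move let the fingers close. It gives the time, the measured TCP pose, the force, the opening and the grip force at its end, in the units of the state.
- robot.state(): the state, without advancing time (a new reading comes with each control period).
- robot.get_image(name): name is "scene" or "side" or "wrist"; returns a dict with "pixels" (420x560x3 uint8, red, green, blue), "depth" (420x560 float32, m along the optical axis (not along the pixel's ray), 0 where there is no reading), "fovy" (degrees; the focal length in pixels is half the picture's height over the tangent of half this angle, whatever the lens; pixels are square), "cx", "cy" (the principal point, pixels), "rvec" (rotation vector, rad) and "tvec" (3), from world to camera coordinates, as OpenCV has them. Camera axes: x right, y down, z forward; pixel columns grow to the right and rows downward; lengths in m; the calibration is good to about 2 mm. A picture is of the moment at which its call begins.
- robot.finish_job(): hands the job in; it is judged then, once.
The state is a dict: "time": time; "qpos": joint angles; "dq": joint speeds; "joint_efforts": joint torques, N m; "tcp_pos": TCP position; "tcp_rot": TCP orientation; "ft_force": force on the tool from outside, world axes, zero at the start; "moment": the same for the moment, N m; "grip_width": opening from 0.0 (shut) to 1.0 (fully open); "grip_force": force on a finger pad.
Only numpy, scipy, OpenCV 4.12 (cv2) and the standard library are available. Lean on these libraries where they do the work, as an engineer would, in place of code of your own. Each camera call takes 0.05 s, during which the arm holds its last target. There are 200 camera calls.

### The job

Put the grading kit away in its wooden holders: the large brass weight in the block with the large round well, the small brass weight in the block with the small round well, the sample tin in the square tray and the wooden stamp in the oblong tray. Each must stand upright, fully down on the floor of its own holder. Leave the steel cup standing where it is.

Things in the scene. Friction and masses are not known exactly. Their poses are not given: they have to be found in the camera images.
- weight_large_mid (a point): large brass check weight, loose, upright: 32 mm diameter body with a narrower knob on top, 34 mm high in all (body to about 20 mm, then it narrows), about 200 g. The point is its centre, 17 mm above its base; z up.
- weight_small_mid (a point): small brass check weight, loose, upright, of the same form: 25 mm diameter, 27 mm high (body to about 16 mm, then it narrows), about 100 g. The point is its centre, 13.5 mm above its base; z up.
- tin_mid (a point): round plain grey tin with a slip lid (lid fixed on), loose, upright: 62 mm diameter, 54 mm high, about 110 g. It stands in the front part of the desk (x below 0.75 m), alone; other tins in a group against the wall are not meant. The point is its centre, 27 mm above its base; z up.
- stamp_mid (a point): wooden hand stamp, loose, standing on its oblong base: base 25 mm along x by 48 mm along y and 16 mm high, with a round upright handle above, whose knob is 24 mm thick from 34 to 73 mm above the underside. 73 mm high in all, about 60 g. The point is on its axis, 36.5 mm above the underside; z up.
- well_large (a point): large round well, 56 mm diameter and 6 mm deep, in a fixed wooden block 84 x 84 mm, 10 mm high. The point is the centre of the well's floor, 4 mm above the desk; z up.
- well_small (a point): small round well, 42 mm diameter and 6 mm deep, in a fixed wooden block 66 x 66 mm, 10 mm high. The point is the centre of the well's floor, 4 mm above the desk; z up.
- bay_square (a point): fixed square wooden tray, 98 x 98 mm outside, 88 x 88 mm inside, walls 5 mm thick, rim 15 mm above the desk. The point is the centre of its inner floor, 5 mm above the desk; x and y along its sides.
- bay_oblong (a point): fixed oblong wooden tray, 56 mm along x by 80 mm along y outside, 46 x 70 mm inside, walls 5 mm thick, rim 15 mm above the desk. The point is the centre of its inner floor, 5 mm above the desk; x along its short side, y along its long side. The stamp's base goes in with its long side along the tray's long side, either way round.
- cup_mid (a point): small open steel cup, loose, 65 mm rim diameter, 48 mm high, not to be moved. The point is its centre, 24 mm above its base.
Mind the look-alikes: they are no part of the job. Several things look just like the part that bears weight_large_mid: the one meant starts farthest to the robot's left.

How it is judged:
By the outcome, as a careful person would: the job done as asked, in the order asked, and still so for the second after the job is handed in, with the robot touching nothing.
It also fails if it takes over 102 s, if anything falls off the work surface, if the arm or the gripper's body presses on something with over 40 N, if the wrist force passes 120 N, or if a joint passes its speed limit or range.

## Working session

There is one attempt and no reset: what is moved stays moved. The work goes in short steps, Python scripts to look and compute and a tool call to move; the robot and the scene stay as the last step left them, time stands still between calls to the robot, and variables do not carry over. Pictures are saved under pics/ and viewed, at most 14 in all, crops included, and the job is handed in when it is done.

Besides the shell and the picture viewer there is one more tool, called after ">>>" as name([rows], argument=value, ...), one row to a line, values as JSON. move_arm: Moves the arm, as the interface text tells. Scaled input: -1 to 1 covers 75 mm each way for a shift and 30 degrees each way for a turn. Its arguments: {"type":"object","properties":{"steps":{"type":"array","items":{"type":"array","items":{"type":"number","minimum":-1,"maximum":1}}},"force":{"type":"number"}},"required":["steps"]}

```bash
mkdir -p pics
cat > h.py <<'E'
import numpy as np, cv2, pickle
from rig import robot
def grab(n):
    im=robot.get_image(n); pickle.dump(im,open(f'pics/{n}.pkl','wb')); return im
def load(n): return pickle.load(open(f'pics/{n}.pkl','rb'))
def cloud(im):
    d=im['depth']; h,w=d.shape; f=h/2/np.tan(np.radians(im['fovy'])/2)
    v,u=np.mgrid[:h,:w]
    p=np.stack([(u-im['cx'])/f*d,(v-im['cy'])/f*d,d],-1)
    R=cv2.Rodrigues(np.array(im['rvec'],float))[0]
    P=(p-np.array(im['tvec']).ravel())@R
    P[d==0]=np.nan
    return P
def save(im,name,crop=None,s=1):
    p=im['pixels'][:,:,::-1]
    if crop: u0,v0,u1,v1=crop; p=p[v0:v1,u0:u1]
    cv2.imwrite(f'pics/{name}.png',cv2.resize(p,None,fx=s,fy=s,interpolation=cv2.INTER_CUBIC))
E
python3 - <<'E'
from h import *
print(robot.pinch_z, robot.state())
for n in ('scene','side','wrist'):
    im=grab(n); save(im,n+'0',s=1.4 if n!='wrist' else 1); print(n,im['fovy'],im['rvec'],im['tvec'])
E
```

```text
0.0188 {'time': 0.0, 'qpos': array([ 1.17728952,  0.6000819 , -0.00257193,  1.6001429 ,  0.00178767,
        0.94290688, -0.07979581]), 'dq': array([ 0.00099229, -0.00049405, -0.0007056 , -0.00017998,  0.00013586,
        0.00125238,  0.00082932]), 'joint_efforts': array([-1.95806783e-04, -7.65071440e+01,  1.49720594e+00, -2.52354920e+01,
       -5.24078705e-02,  1.67546124e-02,  1.57714594e-04]), 'tcp_pos': array([ 0.22570857, -0.68844442,  0.21778613]), 'tcp_rot': array([-3.10076516e+00, -4.95447352e-01,  5.58237006e-04]), 'ft_force': array([ 0.04959965,  0.35453054, -0.52384207]), 'moment': array([ 0.0194142 , -0.00421304, -0.0656771 ]), 'grip_force': 0.0, 'grip_width': 0.9994411307323292}
scene 55.91559078657017 [ 2.3258264  -0.50715107  0.23223352] [-0.51918824  0.1357962   1.15474632]
side 51.4552572067052 [ 2.10216491  0.03374612 -0.02323421] [-0.50193662  0.00351864  1.26037211]
wrist 70.88783821433307 [-2.37949353  1.72244536  0.21414712] [-0.72434477 -0.02929882  0.38999524]
```

View pics/scene0.png

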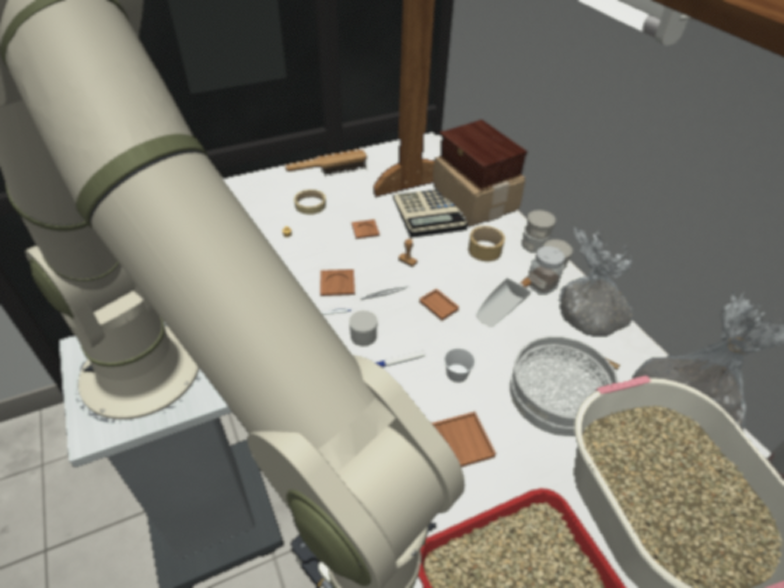

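View pics/side0.png

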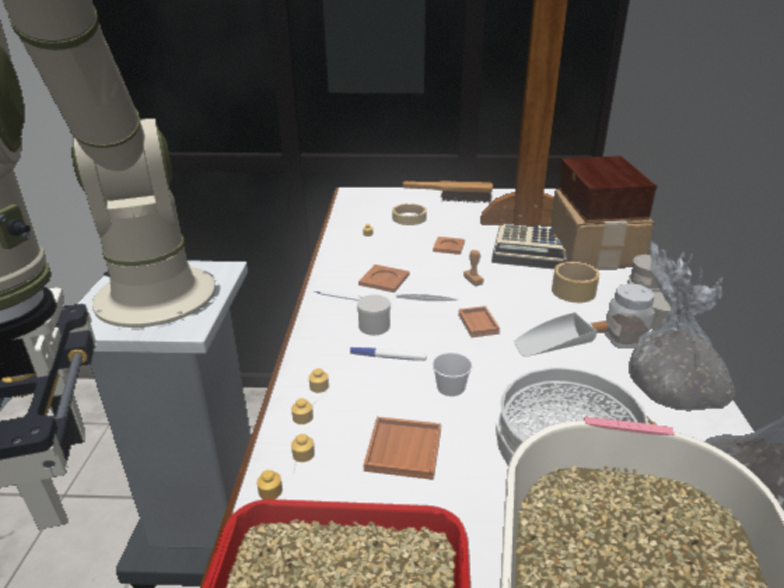

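The side view (1.4x) shows five brass weights at (369,229), (318,380), (302,410), (303,447) and (269,484). The tin is at (374,314), the stamp at (474,267) and the cup at (452,373). The holders are at (384,277) for the large well, (449,244) for the small well, (403,446) for the square tray and (479,321) for the oblong tray.

Run:
```python
from h import *
im=load('side');P=cloud(im)
def box(u,v,r,n,zlo,zhi=.2):
    u/=1.4;v/=1.4;r/=1.4
    s=P[int(v-r):int(v+r),int(u-r):int(u+r)].reshape(-1,3); s=s[np.isfinite(s[:,2])]
    s=s[(s[:,2]>zlo)&(s[:,2]<zhi)]
    (c,sz,a)=cv2.minAreaRect((s[:,:2]*1000).astype(np.float32))
    cc,rr=cv2.minEnclosingCircle((s[:,:2]*1000).astype(np.float32))
    print(n,len(s),'min',s.min(0).round(3),'max',s.max(0).round(3),'rect',np.round(c,1),np.round(sz,1),round(a,1),'circ',np.round(cc,1),round(rr,1))
t=P[200:320,200:330].reshape(-1,3);print('table z',np.nanmedian(t[:,2]))
for i,(u,v) in enumerate([(369,229),(318,380),(302,410),(303,447),(269,484)]): box(u,v,16,'w%d'%i,.006)
box(374,314,24,'tin',.01);box(474,267,24,'stamp',.006);box(474,258,12,'knob',.04);box(474,276,16,'base',.006,.02);box(452,373,26,'cup',.01)
box(384,277,28,'wellL',.006,.02);box(449,244,20,'wellS',.006,.02);box(403,446,46,'sq',.01,.02);box(479,321,24,'obl',.01,.02)
save(im,'crop1',(175,150,345,310),4.5)
a=im['pixels'][150:185,240:290,::-1];b=im['pixels'][255:360,180:240,::-1]
```

```text
table z -0.00027894693267662297
w0 47 min [0.404 0.292 0.006] max [0.429 0.312 0.028] rect [416.7 302.1] [24.5 19.9] 1.7 circ [417.  305.3] 13.2
w1 181 min [ 0.367 -0.301  0.006] max [ 0.397 -0.273  0.035] rect [ 382.7 -288.7] [30.6 26.6] 12.0 circ [ 383. -286.] 16.6
w2 215 min [ 0.352 -0.378  0.006] max [ 0.383 -0.347  0.035] rect [ 368.3 -363.7] [31.6 28.6] 14.5 circ [ 367.4 -361.1] 17.0
w3 244 min [ 0.366 -0.454  0.006] max [ 0.397 -0.424  0.036] rect [ 382.1 -439.9] [31.5 27.6] 12.4 circ [ 380.8 -437.5] 16.5
w4 294 min [ 0.332 -0.577  0.006] max [ 0.375 -0.491  0.07 ] rect [ 359.3 -534.8] [31.5 87.7] 19.8 circ [ 356.3 -535.6] 44.3
tin 553 min [ 0.417 -0.138  0.01 ] max [ 0.49  -0.012  0.056] rect [455.8 -73. ] [ 61.1 131.3] 7.5 circ [443.5 -74.1] 67.7
stamp 272 min [0.614 0.052 0.006] max [0.722 0.253 0.074] rect [662.1 150.9] [197.4 106.2] 84.9 circ [650.1 153. ] 101.7
knob 78 min [0.648 0.064 0.04 ] max [0.671 0.089 0.074] rect [659.5  74.9] [20.6 23. ] 44.9 circ [660.7  76.1] 12.7
base 82 min [0.64  0.052 0.006] max [0.68  0.099 0.02 ] rect [658.3  76.9] [23.2 50.5] 31.6 circ [659.2  77.3] 25.4
cup 631 min [ 0.557 -0.312  0.01 ] max [ 0.63  -0.203  0.049] rect [ 595. -255.] [ 63.6 114. ] 7.8 circ [ 585.9 -255.4] 60.1
wellL 347 min [ 0.416 -0.018  0.006] max [0.527 0.129 0.014] rect [469.   57.2] [110.8 145.3] 2.8 circ [463.7  50. ] 80.6
wellS 156 min [0.576 0.203 0.006] max [0.65  0.282 0.014] rect [614.2 243. ] [71.8 66.3] 77.9 circ [614.7 241. ] 43.9
sq 471 min [ 0.471 -0.478  0.01 ] max [ 0.577 -0.368  0.017] rect [ 524.2 -422.3] [103.8  98.1] 83.0 circ [ 524.8 -422.7] 68.2
obl 160 min [ 0.623 -0.136  0.01 ] max [ 0.693 -0.042  0.018] rect [657.7 -90.3] [57.6 84.3] 15.2 circ [657.5 -88.8] 48.9
```

View pics/crop1.png

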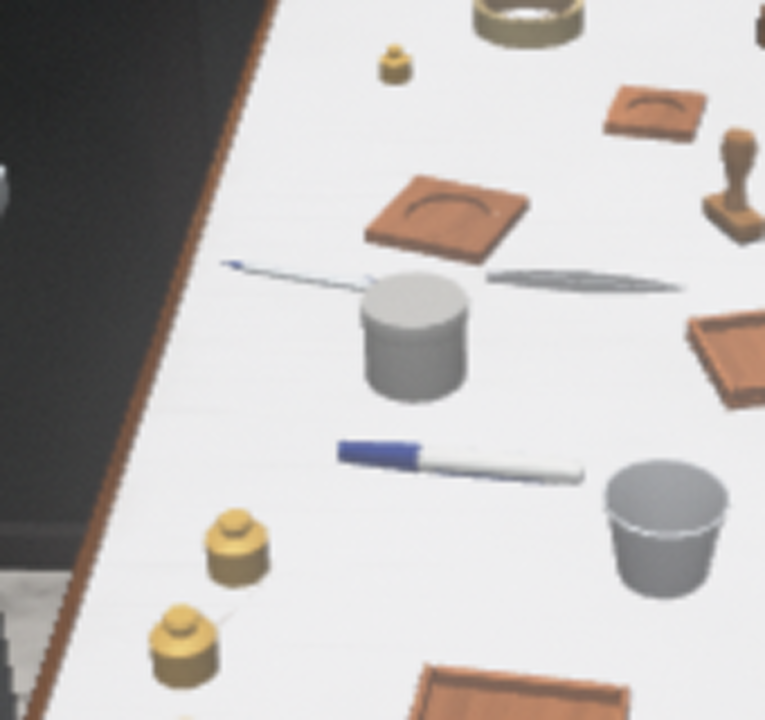

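w0 is 25 mm across and 27 mm high, so it is the small weight. w1 to w4 are large, and w1 at (318,380), y≈-0.29, is farthest left, so it is the one meant. w2 (302,410), w3 (303,447) and w4 (269,484) are the look-alikes. Next I refine the holders and the tin.

Run:
```python
from h import *
im=load('side');P=cloud(im)
z=P[...,2]; px=im['pixels'].astype(int)
hsv=cv2.cvtColor(im['pixels'],cv2.COLOR_RGB2HSV)
brown=((hsv[...,1]>90)&(np.abs(hsv[...,0].astype(int)-9)<8)).astype(np.uint8)
def comp(mask,u,v,n):
    k,l=cv2.connectedComponents(mask.astype(np.uint8)); u=int(u/1.4);v=int(v/1.4)
    w=l[v-6:v+7,u-6:u+7]; i=np.bincount(w[w>0]).argmax(); s=P[l==i]; s=s[np.isfinite(s[:,2])]
    q=(s[:,:2]*1000).astype(np.float32); r=cv2.minAreaRect(q)
    print(n,len(s),s.min(0).round(3),s.max(0).round(3),np.round(r[0],1),np.round(r[1],1),round(r[2],1))
for n,u,v in [('wL',384,277),('wS',449,244),('sq',403,446),('ob',479,321)]: comp(brown,u,v,n)
# top discs
for n,u,v,a,b in [('tin',374,302,.05,.058),('cup',452,360,.044,.055),('tinside',374,318,.01,.045)]:
    comp((z>a)&(z<b),u,v,n)
```

```text
wL 315 [0.419 0.03  0.   ] [0.516 0.122 0.014] [467.6  75.8] [88.1 84.7] 73.4
wS 146 [0.579 0.21  0.001] [0.646 0.276 0.013] [613.  239.2] [63.5 62.4] 74.8
sq 1681 [ 0.471 -0.478  0.   ] [ 0.575 -0.371  0.017] [ 523.9 -425. ] [98.4 95.8] 82.9
ob 231 [ 0.625 -0.135  0.001] [ 0.69  -0.051  0.018] [656.8 -91.3] [52.2 81.6] 14.2
tin 261 [ 0.43  -0.138  0.05 ] [ 0.49  -0.072  0.056] [ 460.2 -105.6] [62.  60.9] 69.4
cup 103 [ 0.567 -0.312  0.044] [ 0.63  -0.247  0.049] [ 598.3 -279.7] [63.4 63.9] 12.6
tinside 258 [ 0.43  -0.137  0.01 ] [ 0.49  -0.106  0.045] [ 460.6 -122.6] [59.5 28.8] 3.7
```

>>> move_arm([
  [0.2,0.5,0,0,0,0,0.6],
  [0.2,0.5,0,0,0,0,0.6],
  [0.2,0.5,0,0,0,0,0.6],
  [0.2,0.5,0,0,0,0,0.6],
  [0.2,0.5,0,0,0,0,0.6],
  [0.2,0.5,0,0,0,0,0.6],
  [0.2,0.5,0,0,0,0,0.6],
  [0.2,0.5,0,0,0,0,0.6],
  [0.2,0.5,0,0,0,0,0.6],
  [0.2,0.5,0,0,0,0,0.6],
  [0.1,0.3,0,0,0,0,0.6],
  [0,0,0,0,0,0,0.6],
], force=20)

```text
time: 1.15
tcp_pos: [0.3851, -0.2864, 0.2187]
tcp_rot: [-3.099, -0.506, -0.001]
ft_force: [0.2, -0.7, 0.3]
grip_width: 0.599
grip_force: 0.0
```

Run:
```python
from h import *
im=grab('wrist'); save(im,'wrist1')
im['pixels']
P=cloud(im); z=P[...,2]
k,l,st,c=cv2.connectedComponentsWithStats(((z>.006)&(z<.04)).astype(np.uint8))
for i in range(1,k):
    if st[i,4]>100:
        s=P[l==i]; print(c[i].round(),st[i,4],s.min(0).round(4),s.max(0).round(4))
```

```text
[27. 35.] 1778 [0.414  0.0237 0.006 ] [0.4991 0.0784 0.0132]
[363.   9.] 233 [ 0.5822 -0.3092  0.0061] [ 0.6123 -0.2981  0.0399]
[330.  27.] 146 [ 0.5686 -0.2969  0.006 ] [ 0.5816 -0.2607  0.0349]
[244.  79.] 1552 [ 0.422  -0.2147  0.0064] [ 0.5563 -0.1867  0.0179]
[ 68. 100.] 772 [ 0.3273 -0.0237  0.006 ] [0.4638 0.0161 0.0114]
[175.  87.] 473 [ 0.4297 -0.1354  0.0061] [ 0.4869 -0.1112  0.0399]
[430. 112.] 1925 [ 0.4685 -0.4781  0.006 ] [ 0.5768 -0.3689  0.0174]
[533. 211.] 1816 [ 0.3907 -0.6007  0.006 ] [ 0.5394 -0.5891  0.04  ]
[282. 191.] 540 [ 0.3649 -0.3013  0.0066] [ 0.3964 -0.2697  0.0358]
[333. 219.] 537 [ 0.35   -0.3763  0.0061] [ 0.3823 -0.3443  0.0359]
[391. 227.] 567 [ 0.3642 -0.4525  0.0062] [ 0.3959 -0.4206  0.0356]
```

View pics/wrist1.png

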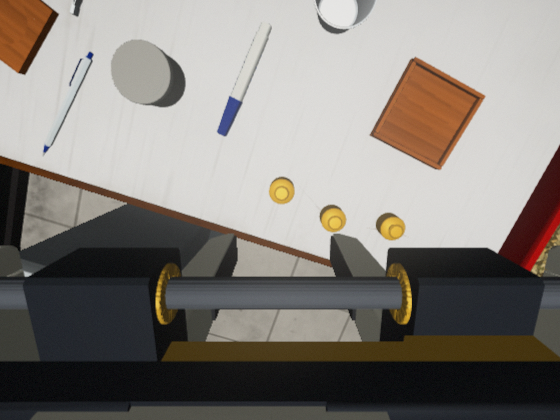

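The wrist view shows w1 at (282,191), with look-alikes at (333,219) and (391,227). It measures (0.381,-0.2855).

>>> move_arm([
  [-0.053,0.013,-0.5,0,0,0,0.6],
  [0,0,-0.5,0,0,0,0.6],
  [0,0,-0.5,0,0,0,0.6],
  [0,0,-0.5,0,0,0,0.6],
  [0,0,-0.4,0,0,0,0.6],
  [0,0,-0.25,0,0,0,0.6],
  [0,0,-0.16,0,0,0,0.6],
  [0,0,0,0,0,0,0.6],
  [0,0,0,0,0,0,0.6],
])

```text
time: 1.95
tcp_pos: [0.3786, -0.2913, 0.0073]
tcp_rot: [-3.102, -0.493, 0.003]
ft_force: [0.4, 0.1, 0.4]
grip_width: 0.602
grip_force: 0.0
```

>>> move_arm([
  [0,0,0,0,0,0,0.2],
  [0,0,0,0,0,0,0.2],
  [0,0,0,0,0,0,0.2],
  [0,0,0,0,0,0,0.2],
  [0,0,0,0,0,0,0.2],
  [0,0,0,0,0,0,0.2],
], force=20)

```text
time: 2.45
tcp_pos: [0.3794, -0.2904, 0.0086]
tcp_rot: [3.102, 0.496, 0.001]
ft_force: [-0.8, 1.4, 8.7]
grip_width: 0.323
grip_force: 20.1
```

>>> move_arm([
  [0,0,0.1,0,0,0,0.2],
  [0,0,0.3,0,0,0,0.2],
  [0,0,0.4,0,0,0,0.2],
  [0,0,0.4,0,0,0,0.2],
  [0,0,0,0,0,0,0.2],
])

```text
time: 2.87
tcp_pos: [0.3808, -0.2917, 0.1024]
tcp_rot: [3.098, 0.494, 0.007]
ft_force: [0.4, -0.2, -2.7]
grip_width: 0.324
grip_force: 19.9
```

Run:
```python
from h import *
im=grab('side'); save(im,'side1',(190,190,270,290),6)
print(robot.state()['tcp_pos'],robot.state()['ft_force'],robot.state()['grip_width'])
```

```text
[ 0.38055981 -0.29141363  0.1005567 ] [-0.37058922 -0.17993021 -2.05610211] 0.32327726942662094
```

View pics/side1.png

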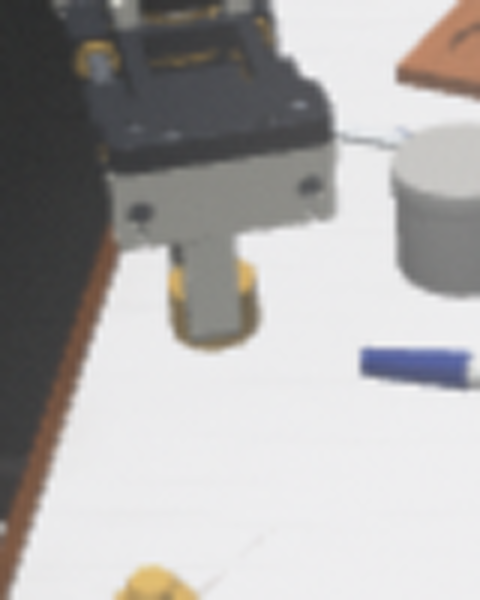

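The weight is held, upright at crop (215,310). Next, over to the large well.

>>> move_arm([
  [0.116,0.49,0,0,0,0,0.2],
  [0.116,0.49,0,0,0,0,0.2],
  [0.116,0.49,0,0,0,0,0.2],
  [0.116,0.49,0,0,0,0,0.2],
  [0.116,0.49,0,0,0,0,0.2],
  [0.116,0.49,0,0,0,0,0.2],
  [0.116,0.49,0,0,0,0,0.2],
  [0.116,0.49,0,0,0,0,0.2],
  [0.116,0.49,0,0,0,0,0.2],
  [0.116,0.49,0,0,0,0,0.2],
  [0,0,0,0,0,0,0.2],
  [0,0,0,0,0,0,0.2],
])

```text
time: 3.92
tcp_pos: [0.4663, 0.0796, 0.0969]
tcp_rot: [-3.101, -0.504, 0.001]
ft_force: [-1.1, -0.1, -2.1]
grip_width: 0.321
grip_force: 19.9
```

Run:
```python
from h import *
print(robot.state()['tcp_pos'],robot.state()['grip_width'])
im=grab('wrist'); save(im,'wrist2')
im=grab('side');P=cloud(im)
```

```text
[0.46628507 0.07964953 0.09688865] 0.3214466011882287
```

View pics/wrist2.png

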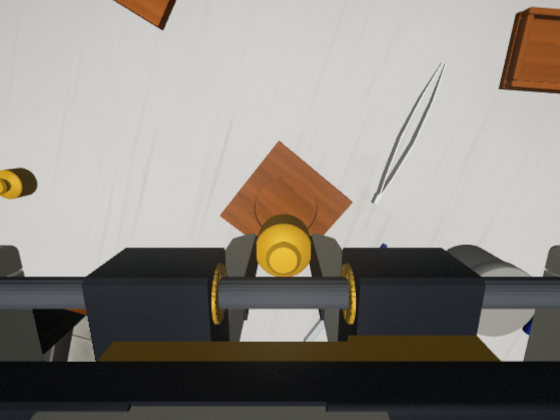

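The wrist view shows the well block, with corners at (280,142), (352,203) and (220,214), and the weight's knob at (284,260).

```bash
cat >> h.py <<'E'
def pix(im,u,v,z):
    h=im['depth'].shape[0]; f=h/2/np.tan(np.radians(im['fovy'])/2)
    R=cv2.Rodrigues(np.array(im['rvec'],float))[0]; t=np.array(im['tvec']).ravel()
    c=-R.T@t; d=R.T@np.array([(u-im['cx'])/f,(v-im['cy'])/f,1]); return (c+d*(z-c[2])/d[2]).round(4)
E
python3 - <<'E'
from h import *
im=load('wrist')
for p in [(280,142),(352,203),(220,214),(286,208.5)]: print(pix(im,*p,.010))
P=cloud(im); print('top weight',P[260,284], P[245,284])
E
```

```text
[0.5217 0.1008 0.01  ]
[0.4921 0.0242 0.01  ]
[0.4455 0.1317 0.01  ]
[0.4689 0.0777 0.01  ]
top weight [0.46957458 0.07999622 0.12240758] [0.47655779 0.08233419 0.12025277]
```

>>> move_arm([
  [0.02,-0.035,-0.4,0,0,0,0.2],
  [0,0,-0.4,0,0,0,0.2],
  [0,0,-0.2,0,0,0,0.2],
  [0,0,-0.09,0,0,0,0.2],
  [0,0,0,0,0,0,0.2],
  [0,0,0,0,0,0,0.2],
])

```text
time: 4.52
tcp_pos: [0.4677, 0.0732, 0.0162]
tcp_rot: [3.102, 0.492, -0.001]
ft_force: [0.9, 0.8, -1.7]
grip_width: 0.324
grip_force: 19.9
```

>>> move_arm([
  [0,0,-0.02,0,0,0,0.2],
  [0,0,-0.02,0,0,0,0.2],
  [0,0,0,0,0,0,0.2],
])

```text
time: 4.77
tcp_pos: [0.4683, 0.0744, 0.0138]
tcp_rot: [-3.102, -0.495, -0.002]
ft_force: [-0.4, -0.4, -2.2]
grip_width: 0.326
grip_force: 19.9
```

>>> move_arm([
  [0,0,-0.015,0,0,0,0.2],
  [0,0,0,0,0,0,0.2],
])

```text
time: 4.93
tcp_pos: [0.4683, 0.0745, 0.0126]
tcp_rot: [-3.102, -0.496, -0.002]
ft_force: [0.2, 0.0, 4.7]
grip_width: 0.323
grip_force: 20.1
```

Contact with the floor. Release, rise, and move towards the small weight.

>>> move_arm([
  [0,0,0,0,0,0,0.6],
  [0,0,0,0,0,0,0.6],
  [0,0,0,0,0,0,0.6],
  [0,0,0.3,0,0,0,0.6],
  [0,0,0.5,0,0,0,0.6],
  [0,0,0.5,0,0,0,0.6],
  [-0.1,0.5,0,0,0,0,0.6],
  [-0.1,0.5,0,0,0,0,0.6],
  [-0.1,0.5,0,0,0,0,0.6],
  [-0.1,0.5,0,0,0,0,0.6],
  [-0.15,0.5,0,0,0,0,0.6],
  [-0.14,0.55,0,0,0,0,0.6],
])

```text
time: 5.93
tcp_pos: [0.4155, 0.3035, 0.1096]
tcp_rot: [3.102, 0.494, -0.0]
ft_force: [1.9, -0.9, -0.2]
grip_width: 0.597
grip_force: 0.0
```

Run:
```python
from h import *
print(robot.state()['tcp_pos'])
im=grab('wrist'); save(im,'wrist3')
P=cloud(im); z=P[...,2]
k,l,st,c=cv2.connectedComponentsWithStats(((z>.006)&(z<.045)).astype(np.uint8))
for i in range(1,k):
    if st[i,4]>100:
        s=P[l==i]; print(c[i].round(),st[i,4],s.min(0).round(4),s.max(0).round(4))
im=grab('side'); save(im,'side2',(235,140,345,270),4.5)
```

```text
[0.41549912 0.30353859 0.10960248]
[188.  52.] 4476 [0.4711 0.3653 0.006 ] [0.5577 0.4583 0.027 ]
[427.  27.] 2776 [0.574  0.2068 0.006 ] [0.6245 0.2816 0.0126]
[522. 220.] 4993 [0.4285 0.0407 0.006 ] [0.5224 0.1325 0.0396]
[278. 206.] 634 [0.4031 0.2962 0.0063] [0.4282 0.3207 0.0285]
```

View pics/side2.png

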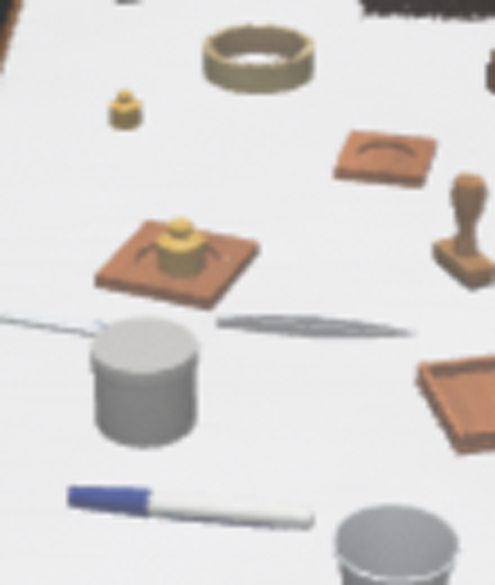

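The side crop shows the large weight seated in its well at (182,250), and the small weight at (125,110). Descending on the small one.

>>> move_arm([
  [0.01,0.04,-0.3,0,0,0,0.6],
  [0,0,-0.4,0,0,0,0.6],
  [0,0,-0.3,0,0,0,0.6],
  [0,0,-0.2,0,0,0,0.6],
  [0,0,-0.13,0,0,0,0.6],
  [0,0,0,0,0,0,0.6],
  [0,0,0,0,0,0,0.6],
])

```text
time: 6.62
tcp_pos: [0.4171, 0.3048, 0.0097]
tcp_rot: [3.102, 0.495, -0.001]
ft_force: [0.7, 0.7, 0.5]
grip_width: 0.599
grip_force: 0.0
```

>>> move_arm([
  [0,0,0,0,0,0,0.1],
  [0,0,0,0,0,0,0.1],
  [0,0,0,0,0,0,0.1],
  [0,0,0,0,0,0,0.1],
  [0,0,0,0,0,0,0.1],
  [0,0,0,0,0,0,0.1],
  [0,0,0,0,0,0,0.1],
], force=15)

```text
time: 7.2
tcp_pos: [0.4173, 0.3056, 0.0101]
tcp_rot: [-3.102, -0.496, -0.001]
ft_force: [-1.3, 0.6, 5.8]
grip_width: 0.254
grip_force: 15.0
```

>>> move_arm([
  [0,0,0.1,0,0,0,0.1],
  [0,0,0.3,0,0,0,0.1],
  [0,0,0.4,0,0,0,0.1],
  [0.435,-0.14,0,0,0,0,0.1],
  [0.435,-0.14,0,0,0,0,0.1],
  [0.435,-0.14,0,0,0,0,0.1],
  [0.435,-0.14,0,0,0,0,0.1],
  [0.435,-0.14,0,0,0,0,0.1],
  [0.435,-0.14,0,0,0,0,0.1],
  [0,0,0,0,0,0,0.1],
  [0,0,0,0,0,0,0.1],
])

```text
time: 8.12
tcp_pos: [0.6142, 0.2405, 0.0697]
tcp_rot: [3.102, 0.491, 0.0]
ft_force: [-0.2, 0.2, -1.5]
grip_width: 0.254
grip_force: 15.0
```

Run:
```python
from h import *
print(robot.state()['tcp_pos'])
im=grab('wrist'); save(im,'wrist4',(180,130,400,300),3.5)
```

```text
[0.61419187 0.24045723 0.06970821]
```

View pics/wrist4.png

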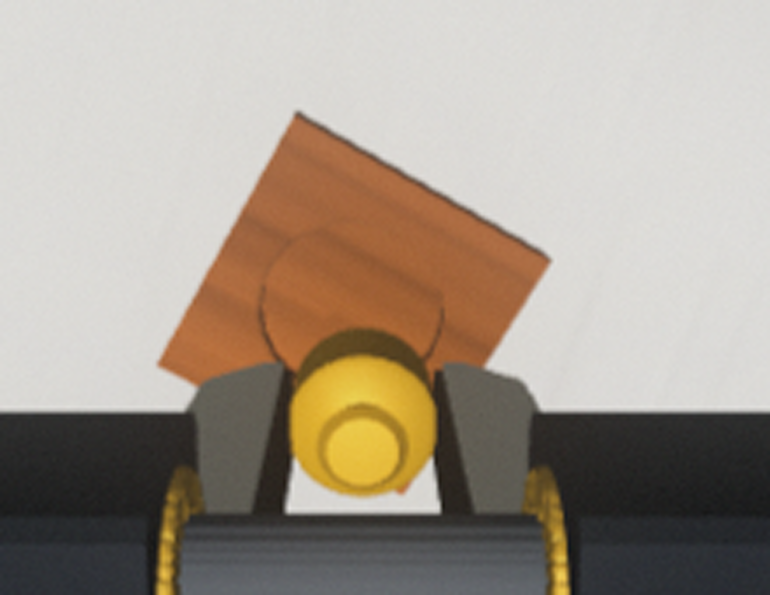

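The view shows the small block with corners at crop (297,113), (550,260), (160,365), and the weight's knob at (362,452).

Run:
```python
from h import *
im=load('wrist')
c=[pix(im,180+u/3.5,130+v/3.5,.010) for u,v in [(297,113),(550,260),(160,365)]]
print(c,(c[1]+c[2])/2)
P=cloud(im); v,u=int(130+452/3.5),int(180+362/3.5); print('knob',P[v,u])
for d in (.45,): pass
print(pix(im,180+362/3.5,130+452/3.5,P[v,u][2]))
```

```text
[array([0.6529, 0.2674, 0.01  ]), array([0.6391, 0.2036, 0.01  ]), array([0.588 , 0.2804, 0.01  ])] [0.61355 0.242   0.01   ]
knob [0.61413557 0.2402369  0.086353  ]
[0.6141 0.24   0.0864]
```

>>> move_arm([
  [0,0.025,-0.2,0,0,0,0.1],
  [0,0,-0.3,0,0,0,0.1],
  [0,0,-0.14,0,0,0,0.1],
  [0,0,-0.04,0,0,0,0.1],
  [0,0,0,0,0,0,0.1],
  [0,0,0,0,0,0,0.1],
])

```text
time: 8.67
tcp_pos: [0.6126, 0.2446, 0.0192]
tcp_rot: [-3.102, -0.496, 0.0]
ft_force: [0.1, -0.8, -0.9]
grip_width: 0.256
grip_force: 15.0
```

>>> move_arm([
  [0,0,-0.02,0,0,0,0.1],
  [0,0,-0.02,0,0,0,0.1],
  [0,0,0,0,0,0,0.1],
])

```text
time: 8.92
tcp_pos: [0.613, 0.2443, 0.0162]
tcp_rot: [-3.102, -0.496, -0.001]
ft_force: [-1.1, 0.1, -0.2]
grip_width: 0.257
grip_force: 15.0
```

>>> move_arm([
  [0,0,-0.018,0,0,0,0.1],
  [0,0,0,0,0,0,0.1],
])

```text
time: 9.08
tcp_pos: [0.6129, 0.2442, 0.0145]
tcp_rot: [-3.102, -0.496, -0.0]
ft_force: [1.1, -0.2, -1.2]
grip_width: 0.258
grip_force: 15.0
```

>>> move_arm([
  [0,0,-0.013,0,0,0,0.1],
  [0,0,0,0,0,0,0.1],
])

```text
time: 9.25
tcp_pos: [0.613, 0.2441, 0.0143]
tcp_rot: [-3.102, -0.495, -0.0]
ft_force: [-2.8, -1.1, 6.7]
grip_width: 0.258
grip_force: 15.0
```

>>> move_arm([
  [0,0,0,0,0,0,0.5],
  [0,0,0,0,0,0,0.5],
  [0,0,0,0,0,0,0.5],
  [0,0,0.3,0,0,0,0.5],
  [0,0,0.5,0,0,0,0.5],
  [0,0,0.5,0,0,0,0.5],
  [0,0,0.3,0,0,0,0.5],
])

```text
time: 9.83
tcp_pos: [0.6139, 0.2444, 0.1367]
tcp_rot: [-3.102, -0.495, -0.004]
ft_force: [0.5, 0.2, 0.2]
grip_width: 0.502
grip_force: 0.0
```

>>> move_arm([
  [-0.204,-0.466,0,0,0,0,1],
  [-0.204,-0.466,0,0,0,0,1],
  [-0.204,-0.466,0,0,0,0,1],
  [-0.204,-0.466,0,0,0,0,1],
  [-0.204,-0.466,0,0,0,0,1],
  [-0.204,-0.466,0,0,0,0,1],
  [-0.204,-0.466,0,0,0,0,1],
  [-0.204,-0.466,0,0,0,0,1],
  [-0.204,-0.466,0,0,0,0,1],
  [-0.204,-0.466,0,0,0,0,1],
  [0,0,0,0,0,0,1],
  [0,0,0,0,0,0,1],
])

```text
time: 10.83
tcp_pos: [0.459, -0.1076, 0.1336]
tcp_rot: [3.103, 0.487, -0.0]
ft_force: [0.6, 0.1, -0.2]
grip_width: 1.0
grip_force: 0.0
```

Run:
```python
from h import *
print(robot.state()['tcp_pos'])
im=grab('side'); save(im,'side3',(235,140,365,270),4.5)
im=grab('wrist'); P=cloud(im); z=P[...,2]
k,l,st,c=cv2.connectedComponentsWithStats(((z>.05)&(z<.06)).astype(np.uint8))
for i in range(1,k):
    if st[i,4]>100:
        s=P[l==i]; print(c[i].round(),st[i,4],s.min(0).round(4),s.max(0).round(4))
```

```text
[ 0.45899126 -0.10759502  0.13360498]
[281. 212.] 3938 [ 0.4285 -0.1358  0.0503] [ 0.4906 -0.0737  0.0555]
```

View pics/side3.png

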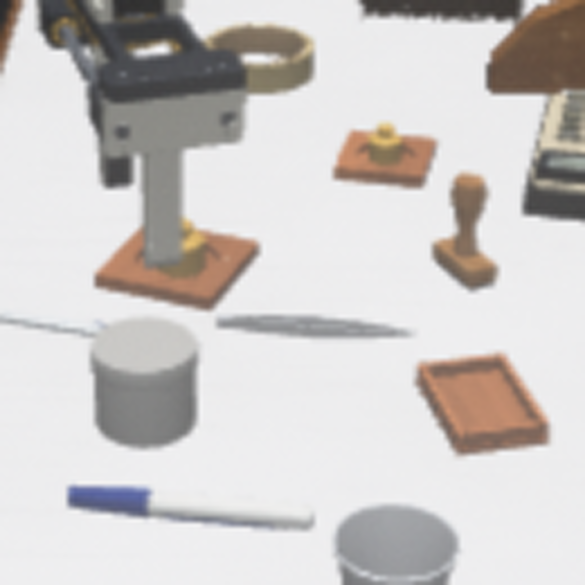

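The small weight is in its well at crop (385,150). The tin measures (0.4596,-0.1048). Descending on it.

>>> move_arm([
  [0.01,0.035,-0.35,0,0,0,1],
  [0,0,-0.45,0,0,0,1],
  [0,0,-0.4,0,0,0,1],
  [0,0,-0.2,0,0,0,1],
  [0,0,-0.09,0,0,0,1],
  [0,0,0,0,0,0,1],
  [0,0,0,0,0,0,0.5],
  [0,0,0,0,0,0,0.5],
  [0,0,0,0,0,0,0.5],
  [0,0,0,0,0,0,0.5],
  [0,0,0,0,0,0,0.5],
  [0,0,0,0,0,0,0.5],
], force=15)

```text
time: 11.93
tcp_pos: [0.461, -0.1027, 0.0223]
tcp_rot: [3.102, 0.495, 0.002]
ft_force: [-0.6, 0.3, 7.4]
grip_width: 0.653
grip_force: 15.0
```

>>> move_arm([
  [0,0,0.15,0,0,0,0.5],
  [0,0,0.35,0,0,0,0.5],
  [0,0,0.5,0,0,0,0.5],
  [0.084,-0.429,0.2,0,0,0,0.5],
  [0.084,-0.429,0,0,0,0,0.5],
  [0.084,-0.429,0,0,0,0,0.5],
  [0.084,-0.429,0,0,0,0,0.5],
  [0.084,-0.429,0,0,0,0,0.5],
  [0.084,-0.429,0,0,0,0,0.5],
  [0.084,-0.429,0,0,0,0,0.5],
  [0.084,-0.429,0,0,0,0,0.5],
  [0.084,-0.429,0,0,0,0,0.5],
])

```text
time: 12.93
tcp_pos: [0.5169, -0.3939, 0.1117]
tcp_rot: [-3.102, -0.495, 0.0]
ft_force: [1.0, 0.3, -1.4]
grip_width: 0.652
grip_force: 15.0
```

>>> move_arm([
  [0.084,-0.429,0,0,0,0,0.5],
  [0,0,0,0,0,0,0.5],
  [0,0,0,0,0,0,0.5],
])

```text
time: 13.18
tcp_pos: [0.5226, -0.4265, 0.1112]
tcp_rot: [3.103, 0.49, -0.001]
ft_force: [0.3, 1.1, -0.5]
grip_width: 0.656
grip_force: 15.0
```

Run:
```python
from h import *
print(robot.state()['tcp_pos'])
im=grab('wrist'); save(im,'wrist5')
P=cloud(im); print(P[255:290:10,282])
```

```text
[ 0.52255328 -0.42649456  0.11121512]
[[ 0.5301989  -0.42367607  0.1415598 ]
 [ 0.52510445 -0.42532518  0.14155519]
 [ 0.51961782 -0.42709821  0.14093299]
 [ 0.55125557 -0.4172016   0.21126825]]
```

View pics/wrist5.png

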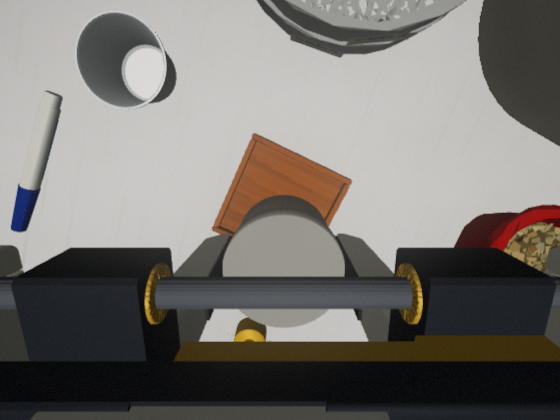

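The tin is held. The tray's rim corners are at (254,134), (351,181) and (213,229).

Run:
```python
from h import *
im=load('wrist')
c=[pix(im,u,v,.015) for u,v in [(254,134),(351,181),(213,229)]]
print(c,(c[1]+c[2])/2)
```

```text
[array([ 0.5775, -0.3824,  0.015 ]), array([ 0.5651, -0.4767,  0.015 ]), array([ 0.4831, -0.3706,  0.015 ])] [ 0.5241  -0.42365  0.015  ]
```

>>> move_arm([
  [0.01,0.02,-0.3,0,0,0,0.5],
  [0,0,-0.4,0,0,0,0.5],
  [0,0,-0.24,0,0,0,0.5],
  [0,0,-0.1,0,0,0,0.5],
  [0,0,0,0,0,0,0.5],
  [0,0,0,0,0,0,0.5],
])

```text
time: 13.73
tcp_pos: [0.5246, -0.4221, 0.0341]
tcp_rot: [-3.102, -0.497, 0.0]
ft_force: [-0.0, -0.1, -1.3]
grip_width: 0.657
grip_force: 15.0
```

>>> move_arm([
  [0,0,-0.03,0,0,0,0.5],
  [0,0,-0.025,0,0,0,0.5],
  [0,0,0,0,0,0,0.5],
])

```text
time: 13.98
tcp_pos: [0.5247, -0.4231, 0.0303]
tcp_rot: [3.101, 0.495, 0.001]
ft_force: [0.5, -0.4, -0.8]
grip_width: 0.653
grip_force: 15.0
```

>>> move_arm([
  [0,0,-0.014,0,0,0,0.5],
  [0,0,0,0,0,0,0.5],
])

```text
time: 14.15
tcp_pos: [0.5244, -0.4231, 0.0288]
tcp_rot: [3.102, 0.495, 0.001]
ft_force: [0.3, 0.4, -1.5]
grip_width: 0.656
grip_force: 15.0
```

>>> move_arm([
  [0,0,-0.014,0,0,0,0.5],
  [0,0,0,0,0,0,0.5],
])

```text
time: 14.32
tcp_pos: [0.5245, -0.4231, 0.0276]
tcp_rot: [3.102, 0.496, 0.0]
ft_force: [0.6, -0.5, -0.5]
grip_width: 0.656
grip_force: 15.0
```

>>> move_arm([
  [0,0,-0.014,0,0,0,0.5],
  [0,0,0,0,0,0,0.5],
])

```text
time: 14.48
tcp_pos: [0.5245, -0.423, 0.0274]
tcp_rot: [3.102, 0.495, 0.0]
ft_force: [-2.0, 1.9, 8.6]
grip_width: 0.656
grip_force: 15.0
```

>>> move_arm([
  [0,0,0,0,0,0,0.9],
  [0,0,0,0,0,0,0.9],
  [0,0,0,0,0,0,0.9],
  [0,0,0.3,0,0,0,0.9],
  [0,0,0.5,0,0,0,0.9],
  [0,0,0.5,0,0,0,0.9],
  [0,0,0.35,0,0,0,0.9],
  [0.13,0.475,0,0,0,0,0.6],
  [0.13,0.475,0,0,0,0,0.6],
  [0.13,0.475,0,0,0,0,0.6],
  [0.13,0.475,0,0,0,0,0.6],
  [0.13,0.475,0,0,0,0,0.6],
])

```text
time: 15.48
tcp_pos: [0.5732, -0.2433, 0.1502]
tcp_rot: [3.102, 0.495, 0.0]
ft_force: [0.5, 0.4, -0.7]
grip_width: 0.614
grip_force: 0.0
```

>>> move_arm([
  [0.13,0.475,0,0,0,0,0.6],
  [0.13,0.475,0,0,0,0,0.6],
  [0.13,0.475,0,0,0,0,0.6],
  [0.13,0.475,0,0,0,0,0.6],
  [0.13,0.475,0,0,0,0,0.6],
  [0.13,0.475,0,0,0,0,0.6],
  [0.13,0.475,0,0,0,0,0.6],
  [0.13,0.475,0,0,0,0,0.6],
  [0.13,0.475,0,0,0,0,0.6],
  [0,0,0,0,0,0,0.6],
  [0,0,0,0,0,0,0.6],
])

```text
time: 16.4
tcp_pos: [0.6609, 0.0792, 0.1496]
tcp_rot: [-3.1, -0.503, 0.0]
ft_force: [0.2, -0.4, -0.3]
grip_width: 0.598
grip_force: 0.0
```

Run:
```python
from h import *
s=robot.state();print(s['tcp_pos'],s['qpos'].round(2))
im=grab('wrist'); save(im,'wrist6')
P=cloud(im); z=P[...,2]
for a,b in ((.06,.08),(.006,.022)):
  k,l,st,c=cv2.connectedComponentsWithStats(((z>a)&(z<b)).astype(np.uint8))
  for i in range(1,k):
    if st[i,4]>100:
        s=P[l==i]; r=cv2.minAreaRect((s[:,:2]*1000).astype(np.float32)); print(c[i].round(),st[i,4],s.min(0).round(4),s.max(0).round(4),np.round(r[0],1),np.round(r[1],1),round(r[2],1))
```

```text
[0.66085871 0.07917408 0.14962432] [-0.25  0.6   0.06  1.81 -0.06  0.73 -1.4 ]
[283. 212.] 586 [0.6481 0.0661 0.06  ] [0.6712 0.0908 0.0736] [660.2  79.1] [22.  24.1] 30.0
[ 9. 32.] 1048 [0.6997 0.3659 0.006 ] [0.7602 0.3699 0.022 ] [729.9 368. ] [60.5  3.9] 0.1
[95. 30.] 4662 [0.7156 0.2069 0.0098] [0.7977 0.3503 0.022 ] [766.4 271.4] [146.   75.2] 78.6
[254.  64.] 726 [0.706  0.1328 0.006 ] [0.8383 0.1613 0.022 ] [772.2 147.2] [  2.7 135.3] 78.5
[366.  39.] 513 [0.8188 0.008  0.0061] [0.8542 0.0832 0.022 ] [832.1  48.8] [78.3 23.4] 73.9
[436.  14.] 205 [0.8476 0.0011 0.0061] [0.8802 0.0054 0.0218] [863.9   3.3] [ 4.3 32.6] 89.9
[554.  35.] 657 [ 0.8424 -0.1254  0.006 ] [ 0.9149 -0.0949  0.022 ] [ 878.7 -111.1] [77.9  6.1] 24.3
[518. 160.] 310 [ 0.7151 -0.1647  0.006 ] [ 0.8341 -0.1061  0.0219] [ 773.7 -132.2] [128.8  14.3] 27.5
[555. 189.] 612 [ 0.7303 -0.2051  0.006 ] [ 0.8112 -0.1647  0.0138] [ 770.5 -183.1] [88.  11.8] 24.8
[123. 191.] 3133 [0.5744 0.2033 0.006 ] [0.6519 0.2807 0.022 ] [613.1 242.3] [66.9 67.3] 78.3
[284. 198.] 682 [0.6393 0.053  0.0062] [0.6792 0.1038 0.0219] [659.3  78.6] [21.9 48. ] 28.5
[430. 231.] 753 [ 0.6458 -0.1265  0.006 ] [ 0.6936 -0.0443  0.0174] [671.8 -85.6] [29.6 80.8] 17.3
[241. 326.] 1077 [0.4644 0.0244 0.006 ] [0.517  0.1119 0.0123] [499.   74.6] [43.9 91.2] 18.0
[308. 326.] 139 [ 0.4975 -0.0055  0.0061] [0.5473 0.0059 0.0116] [522.8   3.1] [10.5 50.9] 81.7
[237. 337.] 188 [0.475  0.061  0.0062] [0.4878 0.0903 0.0218] [482.3  76.4] [10.8 29.6] 7.9
```

View pics/wrist6.png

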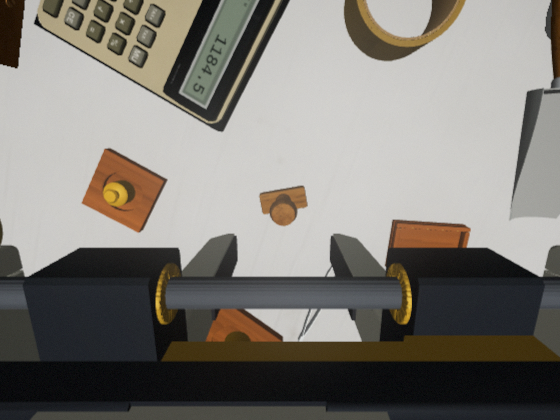

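The stamp is centred at (284,200): (0.660,0.0785), yaw about 29°. The tray's yaw is about 15°.

>>> move_arm([
  [-0.01,-0.01,-0.35,0,0,0,0.6],
  [0,0,-0.5,0,0,0,0.6],
  [0,0,-0.4,0,0,0,0.6],
  [0,0,-0.2,0,0,0,0.6],
  [0,0,-0.05,0,0,0,0.6],
  [0,0,0,0,0,0,0.6],
  [0,0,0,0,0,0,0.1],
  [0,0,0,0,0,0,0.1],
  [0,0,0,0,0,0,0.1],
  [0,0,0,0,0,0,0.1],
  [0,0,0,0,0,0,0.1],
  [0,0,0,0,0,0,0.1],
], force=12)

```text
time: 17.45
tcp_pos: [0.6604, 0.0753, 0.0383]
tcp_rot: [-3.102, -0.496, -0.001]
ft_force: [0.0, 0.7, 1.9]
grip_width: 0.25
grip_force: 12.0
```

>>> move_arm([
  [0,0,0,0,0,0,0.1],
  [0,0,0.15,0,0,0,0.1],
  [0,0,0.4,0,0,0,0.1],
  [0,0,0.4,0,0,-0.16,0.1],
  [0,-0.4,0,0,0,-0.16,0.1],
  [0,-0.46,0,0,0,-0.15,0.1],
  [0,-0.46,0,0,0,0,0.1],
  [0,-0.46,0,0,0,0,0.1],
  [0,-0.46,0,0,0,0,0.1],
  [0,0,0,0,0,0,0.1],
  [0,0,0,0,0,0,0.1],
])

```text
time: 18.37
tcp_pos: [0.6596, -0.0963, 0.1095]
tcp_rot: [3.139, 0.103, -0.0]
ft_force: [0.1, 0.1, -1.1]
grip_width: 0.253
grip_force: 12.0
```

Run:
```python
from h import *
s=robot.state();print(s['tcp_pos'],s['tcp_rot'],s['grip_width'])
im=grab('wrist'); save(im,'wrist7')
im=grab('side');P=cloud(im); z=P[...,2]
print(np.c_[P[200:250:4,330:345:8].reshape(-1,3)][:1])
save(im,'side4',(270,150,400,270),5)
```

```text
[ 0.65961836 -0.09634733  0.10951222] [ 3.13871348e+00  1.03478664e-01 -8.79432978e-05] 0.25254650256217775
[[ 6.37067341e-01  8.26625284e-02 -3.69619034e-04]]
```

View pics/wrist7.png

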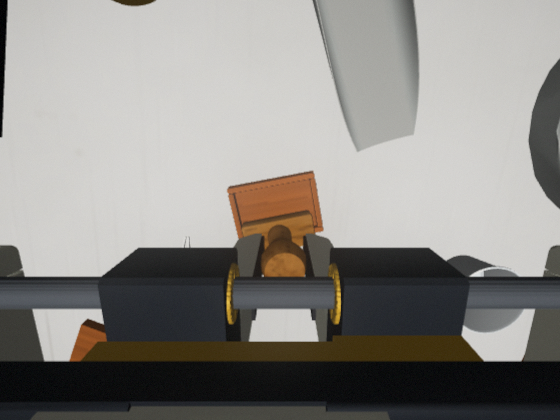

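View pics/side4.png

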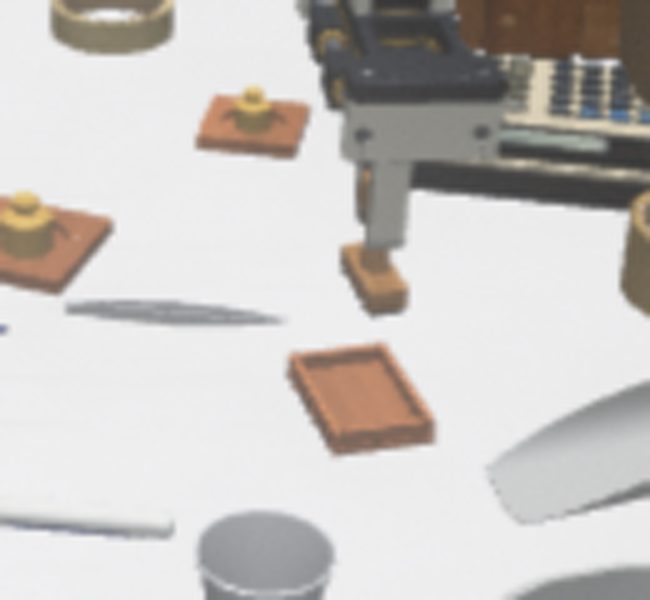

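The stamp is held and its base at (278,228) lines up with the tray, whose rim corners are at (229,189), (312,173) and (322,230).

Run:
```python
from h import *
im=load('wrist')
c=[pix(im,u,v,.015) for u,v in [(229,189),(312,173),(322,230)]]
print(c,(c[0]+c[2])/2)
P=cloud(im);print(P[255:272:5,284])
d=c[0]-c[1];print('tray yaw',np.degrees(np.arctan2(-d[0],d[1])))
zb=.09;d=pix(im,243,231,zb)-pix(im,311,213,zb);print('stamp yaw',np.degrees(np.arctan2(-d[0],d[1])))
```

```text
[array([ 0.6745, -0.047 ,  0.015 ]), array([ 0.6937, -0.12  ,  0.015 ]), array([ 0.6415, -0.134 ,  0.015 ])] [ 0.658  -0.0905  0.015 ]
[[ 0.66934035 -0.09637399  0.14344257]
 [ 0.66689235 -0.09653753  0.14375668]
 [ 0.66451843 -0.09669553  0.14425186]
 [ 0.66192138 -0.09686992  0.14429658]]
tray yaw 14.735835826468612
stamp yaw 19.138408720284662
```

>>> move_arm([
  [-0.02,0.075,0,0,0,-0.1,0.1],
  [0,0,-0.3,0,0,0,0.1],
  [0,0,-0.3,0,0,0,0.1],
  [0,0,-0.15,0,0,0,0.1],
  [0,0,-0.08,0,0,0,0.1],
  [0,0,0,0,0,0,0.1],
  [0,0,0,0,0,0,0.1],
])

```text
time: 19.05
tcp_pos: [0.6589, -0.0868, 0.0469]
tcp_rot: [-3.141, -0.03, 0.0]
ft_force: [-0.1, 0.2, -1.2]
grip_width: 0.246
grip_force: 12.0
```

>>> move_arm([
  [0,0,-0.025,0,0,0,0.1],
  [0,0,0,0,0,0,0.1],
])

```text
time: 19.22
tcp_pos: [0.6591, -0.0873, 0.0456]
tcp_rot: [3.141, 0.029, 0.002]
ft_force: [-0.7, 0.1, -0.9]
grip_width: 0.251
grip_force: 12.0
```

>>> move_arm([
  [0,-0.03,-0.015,0,0,0,0.1],
  [0,0,0,0,0,0,0.1],
])

```text
time: 19.38
tcp_pos: [0.6588, -0.0902, 0.0441]
tcp_rot: [3.141, 0.028, 0.001]
ft_force: [0.5, -0.6, -1.3]
grip_width: 0.25
grip_force: 12.0
```

>>> move_arm([
  [0,0,-0.014,0,0,0,0.1],
  [0,0,0,0,0,0,0.1],
])

```text
time: 19.55
tcp_pos: [0.6591, -0.0896, 0.0432]
tcp_rot: [-3.141, -0.029, -0.002]
ft_force: [0.1, 0.5, 3.6]
grip_width: 0.249
grip_force: 12.0
```

Contact. Release and back off upwards.

>>> move_arm([
  [0,0,0,0,0,0,0.6],
  [0,0,0,0,0,0,0.6],
  [0,0,0,0,0,0,0.6],
  [0,0,0,0,0,0,0.6],
  [0,0,0.3,0,0,0,0.6],
  [0,0,0.5,0,0,0,0.6],
  [0,0,0.5,0,0,0,0.6],
  [0,0,0.5,0,0,0,0.6],
  [0,0,0.5,0,0,0,0.6],
  [0,0,0.5,0,0,0,0.6],
  [0,0,0,0,0,0,0.6],
  [0,0,0,0,0,0,0.6],
])

```text
time: 20.55
tcp_pos: [0.6596, -0.0898, 0.2551]
tcp_rot: [3.141, 0.029, 0.007]
ft_force: [-0.1, 0.3, -1.4]
grip_width: 0.602
grip_force: 0.0
```

Run:
```python
from h import *
im=grab('side'); save(im,'side5',(210,130,410,350),2.7)
print(robot.state()['tcp_pos'])
```

```text
[ 0.65850245 -0.0895328   0.25298443]
```

View pics/side5.png

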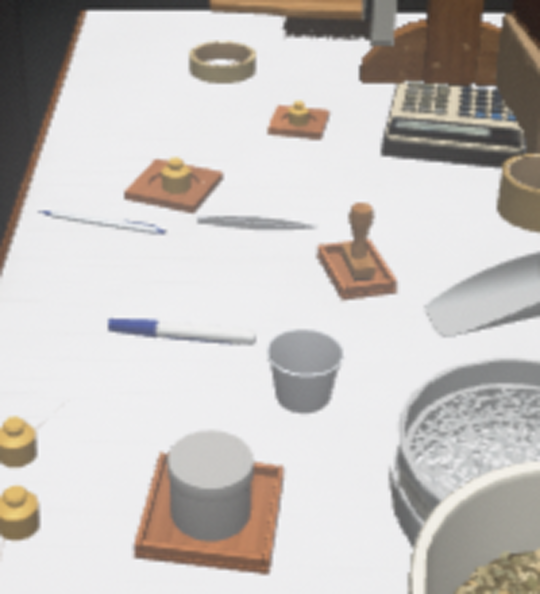

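The final view shows all four in their holders, upright: large weight (176,176), small weight (299,113), tin (210,485), stamp (360,240). The cup has not moved. Handing in.

```bash
python3 -c "
from rig import robot
print(robot.finish_job())"
```

```text
the job is handed in; nothing more can be done
None
```

I put both brass weights, the tin and the stamp in their own holders in the order asked; the last side view showed all four upright and the cup where it was, and I handed the job in at about 20.6 s (no verdict came back).

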